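# Fit a bayonet filter cartridge to a suction pump

## Task

Fit the new filter cartridge to the port on top of the suction pump: take it by its wing grip from the steel tray, set its two lugs into the slots of the port collar (feel for them by turning it lightly on the rim), push it down against the sprung seal and twist it a quarter turn clockwise until it stops, so that it springs up into its catch and stays locked, then let go. The plastic lugs break if forced, so press and turn gently, and leave the canister, the forceps jar and the small line filter standing where they are on the tray.

Things in the scene. Friction and masses are not known exactly. Their poses are not given: they have to be found in the camera images.
- cartridge: The new filter cartridge: loose, white plastic, 98 mm tall, 0.16 kg +-25 %, upright in the tray. Origin: centre of its underside, z up. Spigot 42 mm across up to z = 26 (its foot chamfered to 36 mm over the lowest 4.5 mm), with two lugs; round body 64 mm across from z = 26 to 66; wing grip on top, z = 66 to 98. Half a turn about z makes no difference.
- wing (a point): Point in the cartridge's wing grip, on its axis, 88 mm above its underside and 10 mm below the wing's top; axes those of the cartridge. The wing is 48 mm long along x, 14 mm thick along y and 32 mm high: pinch it across y.
- lugs (a point): Point on the cartridge's axis, level with the underside of its two lugs (6 mm above the cartridge's underside). The lugs stick out opposite each other along the cartridge's +x and -x, under the wing's ends: 10 mm wide (y), 5 mm thick, out to 29 mm from the axis. Lugs and collar bear 40 N in all; at the stop that is about 1 N m of twist.
- pump: Desktop suction pump, fixed: white housing 230 mm (x) by 190 mm (y from -130 to 60) by 110 mm tall, grey deck; console at its +x edge up to 160 mm high; the port collar sits in a rubber grommet that yields 0.1 rad per N m of twist; clear jar at (0, 112 mm), 98 mm across, 182 mm high. Origin on the table, z up. The port is on the deck at (-30, -40) mm.
- port (a point): Centre of the port collar's mouth, level with its rim, 142 mm above the table; axes those of the pump. Collar: aluminium, 80 mm across, 32 mm tall, bore 45 mm, two opposite slots 13 mm wide, out to 33 mm from the axis. Screwed in clockwise until tight: the line of slots stands 0.15 to 1.15 rad clockwise (from above) of the pump's x axis, an angle not measured: see or feel it.
- seal_face (a point): Point on the port's axis, 11 mm below the rim, where the cartridge's underside meets the sprung seal plate: 4 N starts it, 10 N at its end 12 mm lower. With the lugs on the rim the underside is 6 mm below the rim; turned lightly, the lugs drop into the slots. A cartridge that is not locked is pushed back up to this level.
- locked_level (a point): Point on the port's axis, 15 mm below the rim: the locked cartridge's underside. To lock: press the underside 18 to 23 mm below the rim so the lugs pass under the 7 mm lip, turn clockwise seen from above 1.57 rad from the slots to a hard stop (felt by 1.65; walls bar the other way), stop pressing: the spring lifts it 3 mm into the catches.
- tray: Stainless instrument tray, fixed, 340 mm (x) by 220 mm (y), floor 3 mm above the table, rim 20 mm high. Origin: centre, on the table. The cartridge stands on its nearer (-x) part.
- canister: Round lidded stainless canister, 98 mm across, 108 mm tall, loose on the far half of the tray; origin: centre of its underside. Leave it alone.
- forceps_jar: Waisted stainless jar, 64 mm across, 105 mm tall, with forceps standing in it up to 158 mm, loose on the far half of the tray; origin: centre of its underside. Leave it alone.
- line_filter: Small line filter, white plastic, 36 mm across, 46 mm tall with a thin nozzle on top and no lugs, loose on the tray; origin: centre of its underside. Not the one to fit; leave it alone.
Not all that is in view belongs to the job. What is shaped like the cartridge but blue or pink is not meant.

How it is judged:
By the outcome, as a careful person would: the job done as asked, in the order asked, and still so for the second after the job is handed in, with the robot touching nothing.
It also fails if it takes over 72 s, if anything falls off the work surface, if the arm or the gripper's body presses on something with over 40 N, if the wrist force passes 120 N, or if a joint passes its speed limit or range.

## Robot

A 6-joint arm with a two-finger parallel gripper is mounted at the origin on the work surface. World frame = base frame: x ahead of the robot, y to its left, z up, the work surface at z = 0. Lengths are in mm, angles in rad, forces in N, time in s.
With the tool pointing down it reaches from about 325 to 775 mm from the base axis. Payload 5.5 kg.
Tool frame: the origin (TCP) lies midway between the tips of the shut fingers; the grasp point (between the pads) lies 19 mm behind it; z points along the fingers, y is the line along which they close (so a half turn about z gives the same grasp; the last joint's range is limited). The gripper opens to 88 mm and grips with 3 to 60 N. Pads are 20 mm wide; open, the fingers measure 115 mm over their backs; the gripper's body (75 mm by 178 mm) begins 61 mm behind the grasp point.
Start: joints at [1.146, 0.091, 1.231, -0, 1.82, -0.057], TCP at [215.743, 559.885, 222.631] pointing down, gripper open.
Joint ranges: [-2.87, 2.87], [-0.86, 2.18], [0.17, 2.46], [-1.51, 4.65], [0.06, 2.69], [-2.65, 2.65]. Speed limits (rad/s): [2.57, 2.57, 3.01, 3.14, 3.14, 3.14].

## Interface

Orientations are given as a unit quaternion [w, x, y, z].
In Python, from rig import r gives the robot as it stands.
- The arm moves only by the tool arm_command, never from a script. Its argument "series" is a list that holds one entry, the list of rows, each a list of 7 numbers: the shift along the tool's x, y, z in units of 500 mm (1.0 is 500 mm), then the turn, a rotation vector about the tool's x, y, z in units of 0.5 rad (1.0 is 0.5 rad), then the opening, from 0 (shut) to 1 (fully open). A call has 1 to 5 rows; each row is the pose to reach, as a shift and turn from the pose commanded when the call began, along the tool's axes at that moment; what a row does not reach only later rows make up. A row lasts 1/12 s, in which the tool goes at most 41.7 mm and 7.16 degrees, less where a joint would pass 70% of its speed; a pose out of reach is approached as far as the arm can. A call with a number of a shift or a turn outside -1 to 1 is refused whole. A call with a gripper value outside its range is refused whole. The fingers move at their own pace and stop on an object; the grip force is fixed at half the most. Time passes only in rows, so rows that repeat a pose let the fingers close. It gives the time, the measured TCP pose, the force, the opening and the grip force at its end, in the units of the state.
- r.state(): the state, without advancing time (a new reading comes with each control period).
- r.camera(name): name is "scene" or "top" or "wrist"; returns the picture (420x560x3 uint8, blue, green, red); there is no depth.
- r.camera_model(name): a dict with "camera_matrix" (3x3 intrinsics, pixels), "rvec" (rotation vector, rad) and "tvec" (3), from world to camera coordinates, as OpenCV has them; the wrist camera has in their place "hand_eye" (4x4, takes a point from camera to tool coordinates, whose origin is the TCP and whose axes are the flange's). Camera axes: x right, y down, z forward; pixel columns grow to the right and rows downward; lengths in mm; the calibration is good to about 2 mm. A picture is of the moment at which its call begins: read the wrist's pose just before it. camera_model takes no time and is no camera call.
- r.close_job(): hands the job in; it is judged then, once.
Trained networks look in the newest picture that a camera, given by its name, has taken for a name from the list of things; names that differ only in an ending like _2 or _b are one class to them, and where a whole thing is asked for, a point or a joint stands for the part that bears it (a point fixed in the world has none). Each returns a list of dicts, best first, with "conf" (0 to 1); they miss things now and then, are a little off and sometimes report something else, mostly with a low value. They report only what shows in the picture. A call takes as long as a camera call. They do not tell look-alikes from the thing itself.
- r.trace(name, camera): "region" (420x560 bool, what is visible of it) and "pixel" ([column, row] in pixels, amid what is visible of it).
- r.place_of(name, camera): "pixel" ([column, row] in pixels: a listed point, or the origin of a listed thing).
The state is a dict: "t": time; "joints": joint angles; "qvel": joint speeds; "effort": joint torques, N m; "position": TCP position; "orientation": TCP orientation; "wrist_force": force on the tool from outside, world axes, zero at the start; "wrist_torque": the same for the moment, N m; "grip_width": opening from 0.0 (shut) to 1.0 (fully open); "grip_force": force on a finger pad.
Only numpy, scipy, OpenCV 4.12 (cv2) and the standard library are available. Lean on these libraries where they do the work, as an engineer would, in place of code of your own. Each camera call takes 0.05 s, during which the arm holds its last target. There are 200 camera calls.

## Working session

There is one attempt and no reset: what is moved stays moved. The work goes in short steps, Python scripts to look and compute and a tool call to move; the robot and the scene stay as the last step left them, time stands still between calls to the robot, and variables do not carry over. Pictures are saved under pics/ and viewed, at most 10 in all, crops included, and the job is handed in when it is done.

Besides the shell and the picture viewer there is one more tool, called after "Emit:" in YAML: its name, and indented under it one key for each argument. arm_command: Moves the arm, as the interface text tells. Shifts and turns lie within -1 to 1; 1 stands for 500 mm of shift or 0.5 rad of turn. Its arguments: {"type":"object","properties":{"series":{"type":"array","items":{"type":"array","items":{"type":"array","items":{"type":"number"}}}}},"required":["series"]}

```bash
mkdir -p pics; ls; cat > h.py <<'E'
import numpy as np, cv2
from scipy.spatial.transform import Rotation as R
from rig import r
def cam(name,st=None):
    m=r.camera_model(name);K=np.array(m["camera_matrix"],float)
    if "hand_eye" in m:
        st=st or r.state();q=st["orientation"];T=np.eye(4)
        T[:3,:3]=R.from_quat([q[1],q[2],q[3],q[0]]).as_matrix();T[:3,3]=st["position"]
        W=T@np.array(m["hand_eye"]);Wi=np.linalg.inv(W);return K,Wi[:3,:3],Wi[:3,3]
    return K,cv2.Rodrigues(np.array(m["rvec"],float))[0],np.array(m["tvec"],float).ravel()
def ray(c,px):
    K,Rm,t=c;d=Rm.T@np.linalg.inv(K)@np.array([px[0],px[1],1.]);return -Rm.T@t,d
def at_z(c,px,z):
    o,d=ray(c,px);return o+d*(z-o[2])/d[2]
def proj(c,P):
    K,Rm,t=c;p=K@(Rm@np.asarray(P,float)+t);return p[:2]/p[2]
def tri(obs):
    A=np.zeros((3,3));b=np.zeros(3)
    for c,px in obs:
        o,d=ray(c,px);d=d/np.linalg.norm(d);M=np.eye(3)-np.outer(d,d);A+=M;b+=M@o
    return np.linalg.solve(A,b)
E
python3 - <<'E'
from h import *
np.set_printoptions(precision=1,suppress=True)
ims=[]
for n in("scene","top"):
    im=r.camera(n);ims.append(im);c=cam(n)
    print(n,"cam pos",ray(c,(0,0))[0])
    for k in("cartridge","wing","lugs","port","pump","tray","line_filter","canister","forceps_jar"):
        for d in r.place_of(k,n)[:3]: print(k,np.array(d["pixel"]),round(d["conf"],2))
cv2.imwrite("pics/scene.png",ims[0]);cv2.imwrite("pics/top.png",ims[1])
print(r.state())
E
```

```text
pics
scene cam pos [ 796.5  442.8 1009.4]
cartridge [319.6 194.7] 0.79
cartridge [325.2 295.9] 0.73
cartridge [198.9 274.6] 0.73
wing [327.1 284.7] 0.96
wing [404.5 220.1] 0.9
wing [324.3 170.1] 0.84
lugs [397.3 238.5] 0.96
lugs [321.3 190.7] 0.8
lugs [322.2 297.2] 0.66
port [193.6 123.3] 0.87
pump [198.1 183.5] 0.72
tray [311.9 316.5] 0.59
line_filter [329.9 356.8] 0.57
canister [289.6 373.4] 0.95
forceps_jar [249.1 330.9] 0.69
top cam pos [ 380.5   11.  1130.7]
cartridge [217.4 301.8] 0.97
cartridge [288.8 139.7] 0.81
cartridge [298.5 269.1] 0.66
wing [296.2 273. ] 0.83
wing [289.9 129.1] 0.74
wing [211.  303.6] 0.71
lugs [220.3 299.4] 0.85
lugs [289.7 138.4] 0.7
lugs [212.2 208.7] 0.66
port [397.5 186.2] 0.71
pump [369.  185.9] 0.92
tray [204.8 193.3] 0.64
line_filter [170.9 186.1] 0.78
canister [179.1 154.3] 0.62
forceps_jar [226.6 149.2] 0.68
{'t': 1.0, 'joints': array([ 1.1,  0.1,  1.2,  0. ,  1.8, -0.1]), 'qvel': array([ 0.,  0.,  0., -0.,  0., -0.]), 'effort': array([ -0. , -44.6, -40.7,   0.1,   0. ,  -0. ]), 'position': array([215.7, 559.9, 222.7]), 'orientation': array([0. , 0.2, 1. , 0. ]), 'wrist_force': array([-0.4,  0.2,  0.1]), 'wrist_torque': array([ 0. , -0. , -0.1]), 'grip_force': 0.0, 'grip_width': 1.0005115621747351}
```

View pics/scene.png

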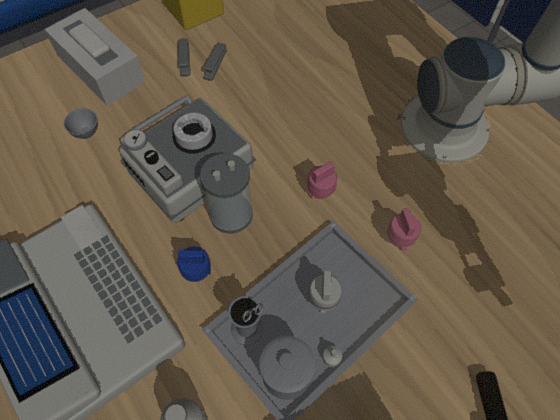

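View pics/top.png

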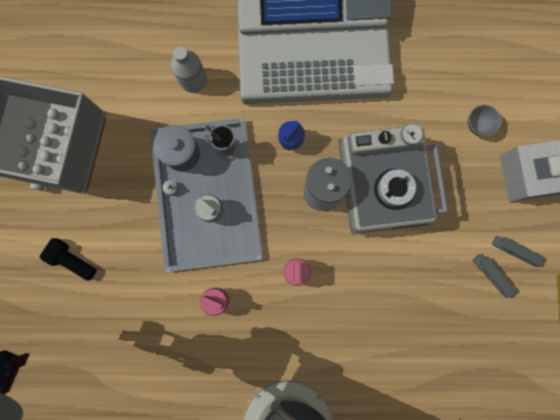

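The scene shows one white cartridge on the tray, at scene (325,290) and top (208,208). The look-alikes stand off the tray: two pink, scene (322,180) and (405,228), and one blue, scene (193,264). The white one fits the description. I'll confirm it in a crop along with the port.

```bash
python3 - <<'E'
from h import *
np.set_printoptions(precision=1,suppress=True)
t=cv2.imread("pics/top.png");s=cv2.imread("pics/scene.png")
def crop(im,x,y,h):
    c=im[y-h:y+h,x-h:x+h].astype(float)*1.6;return cv2.resize(np.clip(c,0,255).astype('uint8'),(390,290*1),interpolation=cv2.INTER_CUBIC) if 0 else cv2.resize(np.clip(c,0,255).astype('uint8'),(290,290),interpolation=cv2.INTER_CUBIC)
out=np.vstack([np.hstack([crop(t,208,208,26),crop(s,325,290,30)]),np.hstack([crop(t,397,187,26),crop(s,193,128,30)])])
cv2.imwrite("pics/crop.png",out)
ct,cs=cam("top"),cam("scene")
for k,zt in(("wing",91),("lugs",9),("cartridge",3)):
    a=[d["pixel"] for d in r.place_of(k,"top") if np.hypot(*(np.array(d["pixel"])-(208,208)))<25]
    b=[d["pixel"] for d in r.place_of(k,"scene") if np.hypot(*(np.array(d["pixel"])-(325,290)))<25]
    print(k,a,b, tri([(ct,a[0]),(cs,b[0])]) if a and b else "", at_z(ct,a[0],zt) if a else "",at_z(cs,b[0],zt) if b else "")
p=[r.place_of("port",n)[0]["pixel"] for n in("top","scene")]
print("port",p,tri([(ct,p[0]),(cs,p[1])]),at_z(ct,p[0],142),at_z(cs,p[1],142))
p=[r.place_of("pump",n)[0]["pixel"] for n in("top","scene")]
print("pump",tri([(ct,p[0]),(cs,p[1])]),at_z(ct,p[0],0),at_z(cs,p[1],0))
E
```

```text
wing [] [[327.1, 284.7], [322.8, 299.2]]   [515.6 196.3  91. ]
lugs [[212.2, 208.7]] [[322.2, 297.2]] [518.5 190.6  16.3] [520.9 190.3   9. ] [514.9 190.2   9. ]
cartridge [[208.7, 211.8]] [[325.2, 295.9], [322.3, 299.6]] [511.9 195.7  23.9] [513.7 199.8   3. ] [506.5 189.9   3. ]
port [[397.5, 186.2], [193.6, 123.3]] [ 552.1 -233.5  156.6] [ 556.4 -238.7  142. ] [ 546.5 -243.2  142. ]
pump [ 583.1 -204.2  -12.9] [ 582.  -202.8    0. ] [ 584.8 -194.8    0. ]
```

View pics/crop.png

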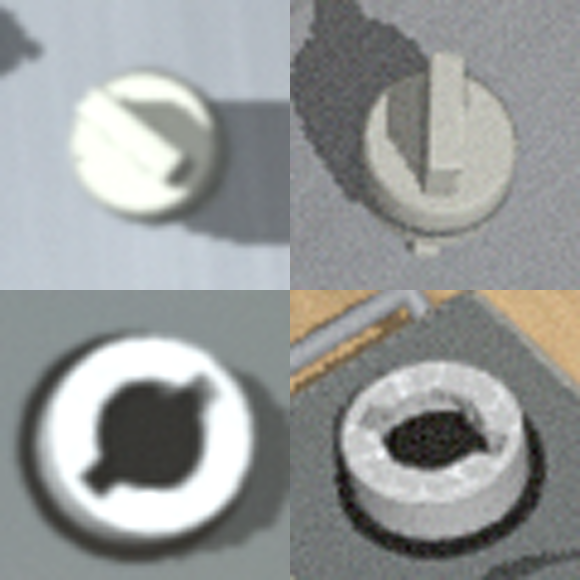

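The crops confirm the white cartridge, with its wing running from (95,100) to (180,165) in the top-left crop. The collar slots run from lower-left (95,475) to upper-right (205,385) in the bottom-left crop, about -0.88 rad in the world. Next is a move plan to hover over the cartridge, and a clearance check against the forceps.

```bash
cat >> h.py <<'E'
def pose(st=None):
    st=st or r.state();q=st["orientation"];return np.array(st["position"]),R.from_quat([q[1],q[2],q[3],q[0]])
def down(yaw): # tool z down, tool x at angle yaw
    c,s=np.cos(yaw),np.sin(yaw);return R.from_matrix(np.array([[c,s,0],[s,-c,0],[0,0,-1.]]))
def yaw(Ro): x=Ro.as_matrix()[:,0];return np.arctan2(x[1],x[0])
def rows(p,Ro,tp,tR):
    return np.r_[Ro.inv().apply(np.asarray(tp,float)-p)/500,(Ro.inv()*tR).as_rotvec()/.5]
def plan(tp,tyaw,n,p=None,Ro=None):
    if p is None:p,Ro=pose()
    y0=yaw(Ro);dy=(tyaw-y0+np.pi)%(2*np.pi)-np.pi
    for i in range(n):
        q=p+(np.asarray(tp)-p)/(n-i);y1=y0+dy*(i+1)/n
        print(np.round(rows(p,Ro,q,down(y1)),3).tolist());p,Ro=q,down(y1)
E
python3 - <<'E'
from h import *
np.set_printoptions(precision=1,suppress=True)
p,Ro=pose();print(yaw(Ro),Ro.as_matrix()[:,2])
ct,cs=cam("top"),cam("scene")
print("cart px",at_z(ct,(208-26+147/5.577,208-26+142/5.577),60))
o,d1=ray(ct,(208-26+95/5.577,208-26+105/5.577))
a=at_z(ct,(208-26+88/5.577,208-26+100/5.577),101);b=at_z(ct,(208-26+180/5.577,208-26+165/5.577),101);print("wing",a,b,(a+b)/2,np.arctan2(*(a-b)[1::-1]))
print("bore",at_z(ct,(397-26+152/5.577,187-26+145/5.577),142))
a=at_z(ct,(397-26+95/5.577,187-26+187/5.577),142);b=at_z(ct,(397-26+205/5.577,187-26+95/5.577),142);print("slot",a,b,(a+b)/2,np.arctan2(*(b-a)[1::-1]))
j=[r.place_of("forceps_jar",n)[0]["pixel"] for n in("top","scene")];print("jar",at_z(ct,j[0],3),at_z(cs,j[1],3))
for px in((207,131),(232,126),(222,138)): print(px,at_z(ct,px,161),at_z(ct,px,108))
print("scene forceps",at_z(cs,(262,312),161),at_z(cs,(245,312),108))
plan((516,194,230),0.92,4)
print(r.camera_model("wrist"))
E
```

```text
2.773743899809872 [-0. -0. -1.]
cart px [517.4 191.3  60. ]
wing [529.4 209.1 101. ] [502.7 170.7 101. ] [516.1 189.9 101. ] 0.963753050073167
bore [ 554.6 -240.3  142. ]
slot [ 537.7 -217.5  142. ] [ 574.8 -261.7  142. ] [ 556.2 -239.6  142. ] -0.8732735364185962
jar [674.3 158.    3. ] [674.1 163.7   3. ]
(207, 131) [673.8 181.3 161. ] [689.8 190.6 108. ]
(232, 126) [685.3 126.6 161. ] [702.  132.9 108. ]
(222, 138) [658.2 148.  161. ] [673.4 155.5 108. ]
scene forceps [657.8 192.4 161. ] [674.4 159.6 108. ]
[-0.206, -0.117, -0.004, -0.0, -0.0, 0.927]
[-0.236, -0.012, -0.004, 0.0, 0.0, 0.927]
[-0.217, 0.095, -0.004, 0.0, 0.0, 0.927]
[-0.152, 0.182, -0.004, 0.0, 0.0, 0.927]
{'camera_matrix': array([[346.1,   0. , 276.8],
       [  0. , 346.1, 208.8],
       [  0. ,   0. ,   1. ]]), 'hand_eye': array([[   0. ,   -1. ,   -0.2,   66.3],
       [   1. ,    0. ,   -0. ,    1.9],
       [   0. ,   -0.2,    1. , -161.9],
       [   0. ,    0. ,    0. ,    1. ]])}
```

Emit:
arm_command:
  series:
    - [[-0.206, -0.117, 0, 0, 0, 0.93, 1], [-0.206, -0.117, 0, 0, 0, 0.93, 1], [-0.206, -0.117, 0, 0, 0, 0.93, 1], [-0.206, -0.117, 0, 0, 0, 0.93, 1]]

```text
t: 1.93
position: [294.4, 464.5, 223.2]
orientation: [0.001, 0.41, 0.912, -0.0]
wrist_force: [0.4, -0.4, 0.2]
grip_width: 0.997
grip_force: 0.0
```

Emit:
arm_command:
  series:
    - [[-0.236, -0.012, 0, 0, 0, 0.93, 1], [-0.236, -0.012, 0, 0, 0, 0.93, 1], [-0.236, -0.012, 0, 0, 0, 0.93, 1], [-0.236, -0.012, 0, 0, 0, 0.93, 1]]

```text
t: 2.27
position: [369.2, 372.7, 222.9]
orientation: [0.001, 0.609, 0.793, -0.0]
wrist_force: [-0.7, 0.2, 0.5]
grip_width: 1.002
grip_force: 0.0
```

Emit:
arm_command:
  series:
    - [[-0.217, 0.095, 0, 0, 0, 0.93, 1], [-0.217, 0.095, 0, 0, 0, 0.93, 1], [-0.217, 0.095, 0, 0, 0, 0.93, 1], [-0.217, 0.095, 0, 0, 0, 0.93, 1]]

```text
t: 2.6
position: [444.0, 280.7, 222.5]
orientation: [0.001, 0.775, 0.631, -0.0]
wrist_force: [-0.4, 0.3, -0.6]
grip_width: 1.0
grip_force: 0.0
```

Emit:
arm_command:
  series:
    - [[-0.152, 0.182, 0, 0, 0, 0.93, 1], [-0.152, 0.182, 0, 0, 0, 0.93, 1], [-0.152, 0.182, 0, 0, 0, 0.93, 1], [-0.152, 0.182, 0, 0, 0, 0.93, 1], [-0.152, 0.182, 0, 0, 0, 0.93, 1]]

```text
t: 3.02
position: [516.5, 191.5, 222.2]
orientation: [-0.0, 0.899, 0.438, -0.0]
wrist_force: [0.1, 0.4, -0.4]
grip_width: 0.998
grip_force: 0.0
```

```bash
python3 - <<'E'
from h import *
np.set_printoptions(precision=1,suppress=True)
st=r.state();im=r.camera("wrist");c=cam("wrist",st);print(st["position"],yaw(pose(st)[1]))
cv2.imwrite("pics/w1.png",im)
for k,z in(("wing",91),("lugs",9),("cartridge",3)):
    for d in r.place_of(k,"wrist"): print(k,np.array(d["pixel"]),d["conf"],at_z(c,d["pixel"],z))
d=r.trace("wing","wrist")
for x in d: print("trace",x["pixel"],x["conf"],x["region"].sum())
print("proj of wing ends", proj(c,(529,209,101)),proj(c,(503,171,101)))
E
```

```text
[516.5 191.5 222.2] 0.9071609463206312
wing [275.3 199.5] 0.91 [516.3 194.5  91. ]
lugs [288.2 381.2] 0.48 [371.6 -16.9   9. ]
cartridge [274.8 186.2] 0.94 [512.9 191.6   3. ]
cartridge [340.5  34.5] 0.7 [660.7 273.1   3. ]
cartridge [504.1 217.5] 0.65 [697.2   1.8   3. ]
cartridge [287.2 380.9] 0.55 [367.9 -20.    3. ]
trace [273.7, 190.4] 0.96 3694
trace [286.4, 372.5] 0.83 220
trace [528.5, 227.8] 0.79 3792
proj of wing ends [276.6 179.4] [280.  232.5]
```

View pics/w1.png

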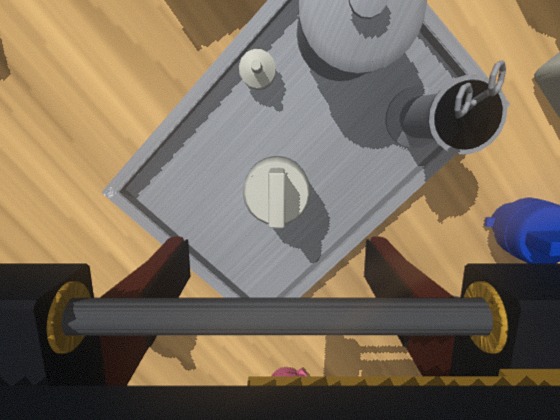

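The wrist view shows the wing top running from (276,168) to (278,228), nearly in line with the tool x axis. Neighbours are well clear. Now I'll refine the wing's angle and centre.

```bash
python3 - <<'E'
from h import *
np.set_printoptions(precision=2,suppress=True)
st=r.state();c=cam("wrist",st);g=cv2.cvtColor(cv2.imread("pics/w1.png"),cv2.COLOR_BGR2GRAY)
w=g[160:236,262:292];print(w[::12])
t,m=cv2.threshold(w,0,255,cv2.THRESH_OTSU)
n,l,s,ce=cv2.connectedComponentsWithStats(m);k=1+s[1:,4].argmax();ys,xs=np.where(l==k)
rc=cv2.minAreaRect(np.c_[xs+262,ys+160].astype(np.float32));b=cv2.boxPoints(rc);print(t,s[k],rc,b)
q=np.array([at_z(c,p,101) for p in b]);print(q,q.mean(0),[np.hypot(*(q[i]-q[i-1])[:2]) for i in range(4)],[np.arctan2(*(q[i]-q[i-1])[1::-1]) for i in range(4)])
E
```

```text
[[132 146 152 163 166 170 168 170 165 170 171 173 172 178 177 178 172 171
  164 161 160 153 151 145 149 144 137 129 120 114]
 [200 197 195 197 202 196 179 164 156 156 159 160 155 154 158 154 151 155
  153 153 155 132 118 180 168 182 196 197 197 195]
 [198 194 199 196 199 197 169 184 195 203 197 198 199 200 196 200 194 194
  198 196 200 181 144 123 126 123 125 125 123 124]
 [196 198 195 194 198 196 174 184 196 204 199 196 198 200 196 199 195 198
  196 196 197 172 130 120 119 123 121 121 126 123]
 [194 198 197 197 192 194 182 185 197 199 196 198 194 196 195 196 195 191
  193 195 192 170 119 115 121 121 125 116 126 124]
 [125 147 176 194 199 199 181 185 195 196 197 198 195 196 194 195 194 195
  192 195 190 163 121 118 124 124 125 120 105  98]
 [153 159 153 151 150 152 152 149 157 157 156 156 158 146 111  93  86  96
   92  97  95  98  94  95  93  91  86  95  92  94]]
159.0 [   0    0   30   67 1471] ((276.5, 193.0), (66.0, 29.0), 90.0) [[262. 160.]
 [291. 160.]
 [291. 226.]
 [262. 226.]]
[[527.65 231.74 101.  ]
 [546.47 217.37 101.  ]
 [512.79 172.34 101.  ]
 [493.07 187.41 101.  ]] [520.   202.21 101.  ] [np.float64(56.225416085815226), np.float64(23.672711479726427), np.float64(56.23181432242173), np.float64(24.81298587413282)] [np.float64(0.9083247926365146), np.float64(-0.6522698919538412), np.float64(-2.2129882669266467), np.float64(2.489062074419804)]
```

```bash
python3 - <<'E'
from h import *
np.set_printoptions(precision=2,suppress=True)
st=r.state();c=cam("wrist",st);g=cv2.cvtColor(cv2.imread("pics/w1.png"),cv2.COLOR_BGR2GRAY)
v=g[155:240,272:280].mean(1);print([(155+i,int(x)) for i,x in enumerate(v) if i<22 or i>60])
p,Ro=pose(st)
for row in(170,171,172,173,225,226,227,228): print(row,at_z(c,(275.8,row),101),Ro.inv().apply(at_z(c,(275.8,row),101)-p))
E
```

```text
[(155, 151), (156, 116), (157, 129), (158, 151), (159, 162), (160, 174), (161, 185), (162, 197), (163, 198), (164, 197), (165, 196), (166, 198), (167, 184), (168, 153), (169, 147), (170, 148), (171, 148), (172, 155), (173, 200), (174, 205), (175, 200), (176, 198), (216, 194), (217, 194), (218, 195), (219, 195), (220, 195), (221, 193), (222, 194), (223, 194), (224, 194), (225, 196), (226, 191), (227, 146), (228, 111), (229, 103), (230, 113), (231, 118), (232, 125), (233, 127), (234, 130), (235, 136), (236, 144), (237, 145), (238, 149), (239, 149)]
170 [531.64 218.4  101.  ] [ 29.21  -1.55 121.89]
171 [531.13 217.74 101.  ] [ 28.38  -1.55 121.88]
172 [530.63 217.09 101.  ] [ 27.56  -1.55 121.88]
173 [530.13 216.43 101.  ] [ 26.73  -1.55 121.88]
225 [503.   180.95 101.  ] [-17.94  -1.52 121.86]
226 [502.45 180.24 101.  ] [-18.83  -1.52 121.86]
227 [501.91 179.53 101.  ] [-19.73  -1.52 121.86]
228 [501.37 178.82 101.  ] [-20.62  -1.52 121.86]
```

Emit:
arm_command:
  series:
    - [[0.0066, -0.003, 0.08, 0, 0, 0, 1], [0.0066, -0.003, 0.16, 0, 0, 0, 1], [0.0066, -0.003, 0.24, 0, 0, 0, 0.6], [0.0066, -0.003, 0.275, 0, 0, 0, 0.6], [0.0066, -0.003, 0.296, 0, 0, 0, 0.6]]

```text
t: 3.68
position: [514.0, 197.1, 70.6]
orientation: [-0.0, 0.897, 0.442, -0.003]
wrist_force: [0.0, 0.2, -0.4]
grip_width: 0.813
grip_force: 0.0
```

Emit:
arm_command:
  series:
    - [[0, 0, 0, 0, 0, 0, 0.4], [0, 0, 0, 0, 0, 0, 0.2], [0, 0, 0, 0, 0, 0, 0], [0, 0, 0, 0, 0, 0, 0], [0, 0, 0, 0, 0, 0, 0]]

```text
t: 4.1
position: [517.5, 197.2, 76.8]
orientation: [0.0, 0.897, 0.441, 0.002]
wrist_force: [-0.1, -0.3, -0.3]
grip_width: 0.431
grip_force: 0.0
```

Emit:
arm_command:
  series:
    - [[0, 0, 0, 0, 0, 0, 0], [0, 0, 0, 0, 0, 0, 0], [0, 0, 0, 0, 0, 0, 0], [0, 0, 0, 0, 0, 0, 0], [0, 0, 0, 0, 0, 0, 0]]

```text
t: 4.52
position: [516.4, 196.7, 74.5]
orientation: [-0.0, 0.897, 0.441, -0.0]
wrist_force: [-0.0, -0.3, -0.7]
grip_width: 0.155
grip_force: 30.0
```

Emit:
arm_command:
  series:
    - [[0, 0, -0.02, 0, 0, 0, 0], [0, 0, -0.08, 0, 0, 0, 0], [0, 0, -0.16, 0, 0, 0, 0], [0, 0, -0.24, 0, 0, 0, 0], [0, 0, -0.32, 0, 0, 0, 0]]

```text
t: 4.93
position: [515.8, 196.6, 236.7]
orientation: [-0.0, 0.897, 0.441, -0.0]
wrist_force: [0.8, -0.2, -1.6]
grip_width: 0.158
grip_force: 30.0
```

Emit:
arm_command:
  series:
    - [[0, 0, -0.06, 0, 0, 0, 0], [0, 0, -0.11, 0, 0, 0, 0], [0, 0, -0.11, 0, 0, 0, 0], [0, 0, -0.11, 0, 0, 0, 0]]

```text
t: 5.27
position: [516.9, 196.9, 291.6]
orientation: [0.0, 0.897, 0.441, 0.002]
wrist_force: [0.1, 0.9, -2.2]
grip_width: 0.163
grip_force: 30.0
```

```bash
python3 - <<'E'
from h import *
st=r.state();print(st["position"],yaw(pose(st)[1]),st["grip_width"],st["grip_force"],st["wrist_force"],st["wrist_torque"])
plan((612,-310,290),2.27,3)
E
```

```text
[516.85895592 196.93259303 291.6370679 ] 0.9137272580904697 0.16253646619944287 29.99875009059906 [ 0.06824684  0.87861255 -2.1566899 ] [-0.07945152  0.11912175  0.00577063]
[-0.229, 0.257, 0.001, 0.005, -0.005, -0.904]
[-0.318, 0.131, 0.001, 0.0, 0.0, -0.904]
[-0.343, -0.021, 0.001, 0.0, 0.0, -0.904]
```

Emit:
arm_command:
  series:
    - [[-0.057, 0.064, 0, 0, 0, -0.23, 0], [-0.114, 0.128, 0, 0, 0, -0.45, 0], [-0.171, 0.192, 0, 0, 0, -0.68, 0], [-0.229, 0.257, 0, 0, 0, -0.9, 0], [-0.229, 0.257, 0, 0, 0, -0.9, 0]]

```text
t: 5.68
position: [548.0, 23.2, 286.5]
orientation: [-0.001, 0.775, 0.631, -0.002]
wrist_force: [0.0, 0.7, -1.8]
grip_width: 0.155
grip_force: 30.0
```

Emit:
arm_command:
  series:
    - [[-0.08, 0.033, 0, 0, 0, -0.23, 0], [-0.16, 0.065, 0, 0, 0, -0.45, 0], [-0.24, 0.098, 0, 0, 0, -0.68, 0], [-0.318, 0.131, 0, 0, 0, -0.9, 0], [-0.318, 0.131, 0, 0, 0, -0.9, 0]]

```text
t: 6.1
position: [579.1, -147.3, 285.3]
orientation: [-0.002, 0.616, 0.788, -0.002]
wrist_force: [1.4, 0.6, -2.1]
grip_width: 0.159
grip_force: 30.0
```

Emit:
arm_command:
  series:
    - [[-0.08, -0.005, 0, 0, 0, -0.23, 0], [-0.16, -0.01, 0, 0, 0, -0.45, 0], [-0.24, -0.015, 0, 0, 0, -0.68, 0], [-0.343, -0.021, 0, 0, 0, -0.9, 0], [-0.343, -0.021, 0, 0, 0, -0.9, 0]]

```text
t: 6.52
position: [609.9, -315.7, 284.1]
orientation: [-0.003, 0.425, 0.905, -0.001]
wrist_force: [1.4, 0.1, -1.4]
grip_width: 0.163
grip_force: 30.0
```

Emit:
arm_command:
  series:
    - [[0, 0, 0, 0, 0, 0, 0], [0, 0, 0, 0, 0, 0, 0]]

```text
t: 6.68
position: [610.5, -310.1, 287.0]
orientation: [-0.002, 0.426, 0.905, 0.0]
wrist_force: [0.4, 0.7, -1.3]
grip_width: 0.16
grip_force: 30.0
```

```bash
python3 - <<'E'
from h import *
np.set_printoptions(precision=2,suppress=True)
st=r.state();im=r.camera("wrist");c=cam("wrist",st);print(st["position"],yaw(pose(st)[1]),st["joints"],st["wrist_force"],st["wrist_torque"])
cv2.imwrite("pics/w2.png",im)
for k,z in(("port",142),("wing",0),("lugs",0)):
    for d in r.place_of(k,"wrist"): print(k,np.array(d["pixel"]),d["conf"],at_z(c,d["pixel"],z))
print(proj(c,(555,-240,142)))
E
```

```text
[ 610.48 -310.12  286.99] 2.261273743697739 [-0.52  0.37  0.8   0.    1.98 -1.21] [ 0.38  0.71 -1.29] [ 0.02  0.03 -0.02]
port [282.3  89.7] 0.67 [ 554.94 -233.91  142.  ]
wing [276.9 277. ] 0.71 [ 702.56 -419.39    0.  ]
lugs [504.   20.9] 0.75 [700.15   2.87   0.  ]
[277.74  95.59]
```

View pics/w2.png

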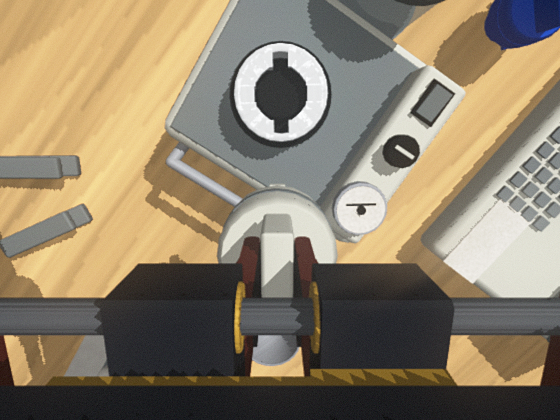

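The wrist view shows the bore at about (281,92), with slots at (281,58) and (281,126), almost in line with tool x. The cartridge hangs straight in the grip, body circle near (277,245).

```bash
python3 - <<'E'
from h import *
np.set_printoptions(precision=2,suppress=True)
st=r.state();c=cam("wrist",st);p,Ro=pose(st);im=cv2.imread("pics/w2.png");g=cv2.cvtColor(im,cv2.COLOR_BGR2GRAY)
# bright ring
sub=g[35:150,225:338];m=(sub>150).astype('uint8')*255
n,l,s,ce=cv2.connectedComponentsWithStats(m);k=1+s[1:,4].argmax();ring=(l==k).astype('uint8')
cn,_=cv2.findContours(ring,cv2.RETR_CCOMP,cv2.CHAIN_APPROX_NONE)
cn=sorted(cn,key=cv2.contourArea)[::-1]
off=np.array([225,35])
for q in cn[:2]:
    P=np.array([at_z(c,x,142)[:2] for x in q[:,0]+off])
    (a,b),rad=cv2.minEnclosingCircle(P.astype(np.float32));e=cv2.fitEllipse(P.astype(np.float32))
    print(len(P),"circ",a,b,rad,"ell",e)
P=np.array([at_z(c,x,142)[:2] for x in cn[1][:,0]+off])
C=np.array(cv2.fitEllipse(np.array([at_z(c,x,142)[:2] for x in cn[0][:,0]+off]).astype(np.float32))[0])
rr=np.hypot(*(P-C).T);F=P[rr>27];d=F-C
print("slot pts",len(F),rr.max()); 
ang=np.arctan2(d[:,1],d[:,0])
th=.5*np.angle(np.mean(np.exp(2j*ang)));print("slot dir",th, th+np.pi)
for s_ in(1,-1):
    sel=d@np.array([np.cos(th),np.sin(th)])*s_>0
    print(F[sel].mean(0),np.median(ang[sel]))
A=F[d@[np.cos(th),np.sin(th)]>0].mean(0);B=F[d@[np.cos(th),np.sin(th)]<0].mean(0);print("line",np.arctan2(*(A-B)[::-1]),(A+B)/2)
# wing top: edges
v=g[205:240,255:300];print(v[5::8]);print(g[195:225,272:280].mean(1).astype(int))
E
```

```text
271 circ 556.3112182617188 -235.82371520996094 39.96458435058594 ell ((556.241455078125, -235.81971740722656), (78.61167907714844, 78.94662475585938), 126.35067749023438)
205 circ 556.4129638671875 -235.28033447265625 33.85838317871094 ell ((556.1754760742188, -235.8152313232422), (43.32018280029297, 60.858924865722656), 41.26372146606445)
slot pts 62 34.12727637368012
slot dir -0.8597186069288623 2.281874046660931
[ 576.47 -259.35] -0.8607004091495889
[ 535.77 -212.16] 2.282669853187005
line -0.8592832785715883 [ 556.12 -235.76]
[[222 223 221 222 223 222 222 224 219 224 224 222 223 224 225 223 218 222
  226 223 223 223 223 221 225 223 225 223 225 224 224 224 225 223 221 224
  223 223 225 221 224 220 220 222 225]
 [220 223 222 223 220 225 226 228 150 109 135 153 162 155 158 157 156 158
  163 159 159 160 160 160 162 159 161 162 160 160 165 166 165 167 170 176
  216 222 226 225 220 222 224 223 223]
 [138 147 139 141 146 143 132 112 119 134 153 163 159 161 164 161 161 165
  162 160 160 160 161 161 164 163 166 160 165 168 159 160 162 164 169 176
  178 203 223 226 225 220 222 224 221]
 [141 147 141 143 143 123 133 169 199 221 229 227 226 226 230 226 226 228
  230 228 229 228 226 229 229 230 228 229 227 226 229 230 227 229 231 231
  230 208 196 214 227 224 226 225 229]]
[167 169 176 183 191 197 204 210 216 222 223 222 222 224 222 223 224 225
 203 169 157 159 159 160 159 160 159 159 159 159]
```

Emit:
arm_command:
  series:
    - [[0.06, 0.003, 0.02, 0, 0, -0.02, 0], [0.12, 0.005, 0.05, 0, 0, -0.04, 0], [0.182, 0.008, 0.08, 0, 0, -0.04, 0], [0.182, 0.008, 0.098, 0, 0, -0.04, 0], [0.182, 0.008, 0.098, 0, 0, -0.04, 0]]

```text
t: 7.3
position: [554.4, -235.2, 238.7]
orientation: [-0.001, 0.415, 0.91, 0.0]
wrist_force: [0.0, 0.0, -1.0]
grip_width: 0.159
grip_force: 30.0
```

Emit:
arm_command:
  series:
    - [[0, 0, 0, 0, 0, 0, 0], [0, 0, 0, 0, 0, 0, 0]]

```text
t: 7.47
position: [556.5, -238.2, 242.5]
orientation: [0.002, 0.416, 0.909, -0.0]
wrist_force: [0.0, 0.4, -1.1]
grip_width: 0.158
grip_force: 30.0
```

```bash
python3 - <<'E'
from h import *
np.set_printoptions(precision=3,suppress=True)
st=r.state();im=r.camera("wrist");print(st["position"],yaw(pose(st)[1]),st["wrist_force"],st["wrist_torque"])
cv2.imwrite("pics/w3.png",im);print(np.array(r.camera_model("wrist")["hand_eye"]))
t=r.camera("top");s=r.camera("scene");cv2.imwrite("pics/t3.png",t);cv2.imwrite("pics/s3.png",s)
a=cv2.resize(im[60:300,140:420],(560,480),interpolation=cv2.INTER_CUBIC)
b=[cv2.resize(x,(240,240),interpolation=cv2.INTER_CUBIC) for x in(t[157:217,367:427],s[80:160,155:235])]
cv2.imwrite("pics/c3.png",np.hstack([a,np.vstack(b)]))
E
```

```text
[ 556.517 -238.172  242.527] 2.2838956014912397 [ 0.022  0.443 -1.082] [-0.058  0.019 -0.067]
[[   0.001   -0.97    -0.243   67.139]
 [   1.       0.001    0.       1.333]
 [   0.      -0.243    0.97  -161.87 ]
 [   0.       0.       0.       1.   ]]
```

View pics/c3.png

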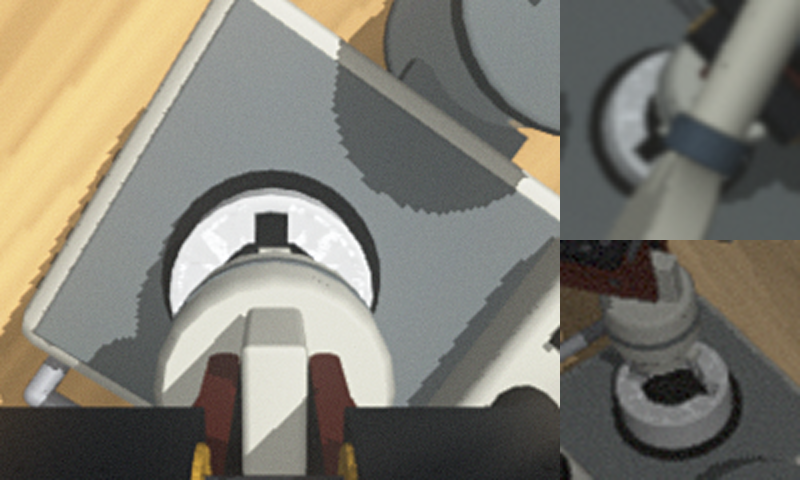

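```bash
python3 - <<'E'
from h import *
np.set_printoptions(precision=2,suppress=True)
st=r.state();c=cam("wrist",st);p,Ro=pose(st);g=cv2.cvtColor(cv2.imread("pics/w3.png"),cv2.COLOR_BGR2GRAY)
for col in(258,275,277): print(col,"rows140+",g[140:235,col].tolist())
def tool(px,z):
    return Ro.inv().apply(at_z(c,px,z)-p)
zt=p[2]-74.5
for row in(155,170,175,180,183): print(row,"rim",tool((275.8,row),142)[:2])
for row in range(184,204,3): print(row,"bodytop",tool((278,row),zt+69)[:2],"bodybot",tool((278,row),zt+29)[:2],"lug",tool((278,row),zt+14)[:2])
for row in(213,214,215,230): print(row,"wingtop",tool((278,row),zt+101)[:2])
E
```

```text
258 rows140+ [148, 149, 146, 145, 143, 146, 146, 124, 77, 54, 55, 53, 61, 59, 57, 51, 61, 115, 141, 145, 196, 238, 233, 234, 234, 232, 231, 230, 233, 234, 234, 233, 234, 233, 231, 233, 231, 231, 233, 231, 233, 232, 234, 239, 244, 163, 73, 41, 72, 121, 138, 112, 92, 111, 145, 152, 152, 159, 156, 161, 165, 171, 184, 188, 193, 203, 216, 225, 227, 227, 228, 228, 226, 227, 229, 226, 230, 228, 195, 156, 143, 147, 150, 146, 143, 145, 144, 147, 145, 149, 149, 146, 148, 148, 149]
275 rows140+ [149, 145, 150, 149, 124, 71, 51, 59, 57, 58, 59, 55, 53, 75, 155, 173, 173, 219, 243, 242, 237, 235, 232, 232, 227, 177, 87, 44, 52, 57, 57, 56, 57, 52, 55, 58, 56, 59, 55, 53, 57, 56, 59, 94, 175, 186, 167, 159, 131, 108, 121, 152, 166, 169, 171, 174, 177, 181, 187, 195, 203, 210, 216, 222, 227, 227, 229, 226, 227, 227, 226, 230, 231, 208, 173, 159, 167, 161, 162, 162, 165, 159, 165, 164, 165, 162, 164, 163, 162, 161, 163, 167, 180, 212, 229]
277 rows140+ [141, 146, 145, 151, 142, 81, 55, 53, 55, 55, 58, 55, 46, 66, 159, 173, 172, 205, 240, 243, 239, 235, 232, 230, 231, 201, 112, 50, 55, 48, 56, 53, 52
[... 274 characters left out ...]
, 166, 163, 186, 213, 230]
155 rim [43.07  0.57]
170 rim [31.78  0.58]
175 rim [27.96  0.58]
180 rim [24.12  0.59]
183 rim [21.8   0.59]
184 bodytop [37.67  1.93] bodybot [30.62  2.08] lug [27.98  2.13]
187 bodytop [36.18  1.94] bodybot [28.77  2.08] lug [25.99  2.14]
190 bodytop [34.68  1.94] bodybot [26.92  2.09] lug [24.    2.14]
193 bodytop [33.18  1.94] bodybot [25.05  2.09] lug [22.01  2.14]
196 bodytop [31.66  1.95] bodybot [23.18  2.09] lug [20.    2.15]
199 bodytop [30.15  1.95] bodybot [21.3  2.1] lug [17.98  2.15]
202 bodytop [28.62  1.95] bodybot [19.41  2.1 ] lug [15.96  2.16]
213 wingtop [31.43  1.84]
214 wingtop [31.01  1.85]
215 wingtop [30.59  1.85]
230 wingtop [24.23  1.86]
```

Emit:
arm_command:
  series:
    - [[0.0056, -0.0022, 0.01, 0, 0, 0, 0], [0.0056, -0.0022, 0.03, 0, 0, 0, 0], [0.0056, -0.0022, 0.045, 0, 0, 0, 0], [0.0056, -0.0022, 0.052, 0, 0, 0, 0], [0.0056, -0.0022, 0.052, 0, 0, 0, 0]]

```text
t: 8.03
position: [552.4, -236.2, 212.3]
orientation: [-0.002, 0.416, 0.909, 0.0]
wrist_force: [-0.1, 0.3, -1.7]
grip_width: 0.156
grip_force: 30.0
```

Emit:
arm_command:
  series:
    - [[0, 0, 0, 0, 0, 0, 0], [0, 0, 0, 0, 0, 0, 0], [0, 0, 0.004, 0, 0, 0, 0], [0, 0, 0.008, 0, 0, 0, 0], [0, 0, 0.01, 0, 0, 0, 0]]

```text
t: 8.45
position: [553.1, -236.4, 209.6]
orientation: [0.0, 0.416, 0.909, 0.0]
wrist_force: [0.1, -0.1, -1.2]
grip_width: 0.156
grip_force: 30.0
```

```bash
cat >> h.py <<'E'
def rep():
    st=r.state();p,Ro=pose(st);print(round(st["t"],2),"TCP",np.round(p,1),"yaw",round(yaw(Ro),3),"under-rim",round(p[2]-71.5-142,1),"F",np.round(st["wrist_force"],1),"Ftool",np.round(Ro.inv().apply(st["wrist_force"]),1),"T",np.round(st["wrist_torque"],2),"j6",round(st["joints"][5],3),"gw",round(st["grip_width"]*88,1))
E
python3 -c "from h import *;rep()"
```

```text
8.45 TCP [ 553.1 -236.4  209.6] yaw 2.284 under-rim -3.9 F [ 0.1 -0.1 -1.2] Ftool [-0.1 -0.   1.2] T [-0.02  0.04  0.07] j6 -1.174 gw 13.8
```

Emit:
arm_command:
  series:
    - [[0, 0, 0.002, 0, 0, 0, 0], [0, 0, 0.004, 0, 0, 0, 0], [0, 0, 0.005, 0, 0, 0, 0], [0, 0, 0.006, 0, 0, 0, 0], [0, 0, 0.006, 0, 0, 0, 0]]

```text
t: 8.87
position: [553.0, -236.4, 206.5]
orientation: [-0.0, 0.416, 0.909, 0.0]
wrist_force: [-0.1, -0.2, -0.6]
grip_width: 0.16
grip_force: 30.0
```

```bash
python3 -c "from h import *;rep()"
```

```text
8.87 TCP [ 553.  -236.4  206.5] yaw 2.284 under-rim -7.0 F [-0.1 -0.2 -0.6] Ftool [-0.1 -0.1  0.6] T [-0.03 -0.05 -0.  ] j6 -1.174 gw 14.1
```

Emit:
arm_command:
  series:
    - [[0, 0, 0.002, 0, 0, 0, 0], [0, 0, 0.004, 0, 0, 0, 0], [0, 0, 0.004, 0, 0, 0, 0], [0, 0, 0.004, 0, 0, 0, 0]]

```text
t: 9.2
position: [553.0, -236.4, 204.5]
orientation: [-0.0, 0.416, 0.909, -0.0]
wrist_force: [-0.1, -0.1, -1.4]
grip_width: 0.156
grip_force: 30.0
```

```bash
python3 - <<'E'
from h import *
rep();im=r.camera("wrist");cv2.imwrite("pics/w4.png",cv2.resize(im[120:300,170:390],(733,600),interpolation=cv2.INTER_CUBIC))
E
```

```text
9.2 TCP [ 553.  -236.4  204.5] yaw 2.284 under-rim -9.0 F [-0.1 -0.1 -1.4] Ftool [-0.  -0.1  1.4] T [-0.06  0.03  0.04] j6 -1.174 gw 13.7
```

View pics/w4.png

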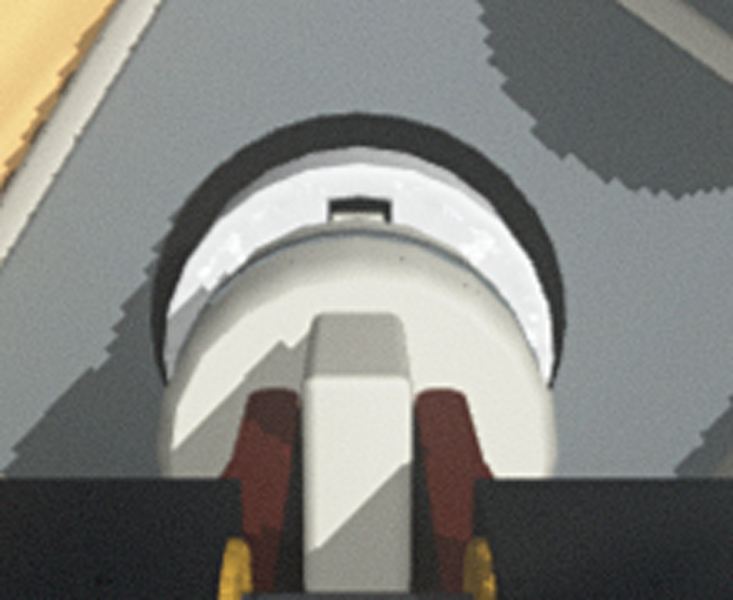

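The lug shows inside the slot at (360,212), and cartridge and collar are concentric. Next I'll press against the seal.

Emit:
arm_command:
  series:
    - [[0, 0, 0.003, 0, 0, 0, 0], [0, 0, 0.006, 0, 0, 0, 0], [0, 0, 0.009, 0, 0, 0, 0], [0, 0, 0.012, 0, 0, 0, 0], [0, 0, 0.012, 0, 0, 0, 0]]

```text
t: 9.67
position: [553.1, -236.5, 199.2]
orientation: [0.001, 0.416, 0.909, -0.0]
wrist_force: [0.2, 0.3, 4.6]
grip_width: 0.154
grip_force: 30.0
```

```bash
python3 -c "from h import *;rep()"
```

```text
9.67 TCP [ 553.1 -236.5  199.2] yaw 2.284 under-rim -14.3 F [0.2 0.3 4.6] Ftool [ 0.1  0.3 -4.6] T [ 0.04  0.16 -0.02] j6 -1.174 gw 13.6
```

Emit:
arm_command:
  series:
    - [[0, 0, 0.003, 0, 0, 0, 0], [0, 0, 0.006, 0, 0, 0, 0], [0, 0, 0.009, 0, 0, 0, 0], [0, 0, 0.012, 0, 0, 0, 0], [0, 0, 0.012, 0, 0, 0, 0]]

```text
t: 10.08
position: [553.2, -236.5, 193.3]
orientation: [0.001, 0.416, 0.909, -0.0]
wrist_force: [-0.4, 0.6, 6.5]
grip_width: 0.155
grip_force: 30.0
```

```bash
python3 -c "from h import *;rep()"
```

```text
10.08 TCP [ 553.2 -236.5  193.3] yaw 2.284 under-rim -20.2 F [-0.4  0.6  6.5] Ftool [ 0.7  0.1 -6.5] T [ 0.08  0.28 -0.02] j6 -1.174 gw 13.7
```

Emit:
arm_command:
  series:
    - [[0, 0, 0.0016, 0, 0, 0, 0], [0, 0, 0.0016, 0, 0, 0.12, 0], [0, 0, 0.0016, 0, 0, 0.24, 0], [0, 0, 0.0016, 0, 0, 0.36, 0], [0, 0, 0.0016, 0, 0, 0.48, 0]]

```text
t: 10.5
position: [553.5, -236.7, 193.2]
orientation: [0.001, 0.523, 0.852, 0.0]
wrist_force: [0.1, -0.7, 7.0]
grip_width: 0.159
grip_force: 30.0
```

```bash
python3 -c "from h import *;rep()"
```

```text
10.5 TCP [ 553.5 -236.7  193.2] yaw 2.041 under-rim -20.3 F [ 0.1 -0.7  7. ] Ftool [-0.7 -0.2 -7. ] T [-0.05  0.15  0.02] j6 -0.931 gw 14.0
```

Emit:
arm_command:
  series:
    - [[0, 0, 0, 0, 0, 0.16, 0], [0, 0, 0, 0, 0, 0.32, 0], [0, 0, 0, 0, 0, 0.48, 0], [0, 0, 0, 0, 0, 0.64, 0], [0, 0, 0, 0, 0, 0.8, 0]]

```text
t: 10.92
position: [553.6, -236.8, 193.2]
orientation: [0.001, 0.682, 0.731, 0.0]
wrist_force: [0.9, -1.1, 6.7]
grip_width: 0.157
grip_force: 30.0
```

```bash
python3 -c "from h import *;rep()"
```

```text
10.92 TCP [ 553.6 -236.8  193.2] yaw 1.64 under-rim -20.3 F [ 0.9 -1.1  6.7] Ftool [-1.2  0.9 -6.7] T [-0.16 -0.01  0.05] j6 -0.53 gw 13.9
```

Emit:
arm_command:
  series:
    - [[0, 0, 0, 0, 0, 0.16, 0], [0, 0, 0, 0, 0, 0.32, 0], [0, 0, 0, 0, 0, 0.48, 0], [0, 0, 0, 0, 0, 0.64, 0], [0, 0, 0, 0, 0, 0.8, 0]]

```text
t: 11.33
position: [554.3, -237.0, 193.5]
orientation: [0.002, 0.814, 0.581, 0.001]
wrist_force: [3.7, -1.7, 7.1]
grip_width: 0.159
grip_force: 30.0
```

```bash
python3 -c "from h import *;rep()"
```

```text
11.33 TCP [ 554.3 -237.   193.5] yaw 1.24 under-rim -20.0 F [ 3.7 -1.7  7.1] Ftool [-0.4  4.  -7. ] T [-0.29 -0.53  0.09] j6 -0.13 gw 14.0
```

Emit:
arm_command:
  series:
    - [[0, 0.001, 0, 0, 0, 0.16, 0], [0, 0.002, 0, 0, 0, 0.32, 0], [0, 0.002, 0, 0, 0, 0.48, 0], [0, 0.002, 0, 0, 0, 0.64, 0], [0, 0.002, 0, 0, 0, 0.76, 0]]

```text
t: 11.75
position: [555.2, -237.4, 193.5]
orientation: [0.002, 0.909, 0.417, 0.002]
wrist_force: [3.4, -2.0, 5.7]
grip_width: 0.157
grip_force: 30.0
```

```bash
python3 -c "from h import *;rep()"
```

```text
11.75 TCP [ 555.2 -237.4  193.5] yaw 0.86 under-rim -20.0 F [ 3.4 -2.   5.7] Ftool [ 0.7  3.9 -5.7] T [-0.34 -0.39  0.12] j6 0.251 gw 13.8
```

Emit:
arm_command:
  series:
    - [[0, 0.002, 0, 0, 0, 0.06, 0], [0, 0.002, 0, 0, 0, 0.12, 0], [0, 0.002, 0, 0, 0, 0.18, 0], [0, 0.002, 0, 0, 0, 0.24, 0], [0, 0.002, 0, 0, 0, 0.28, 0]]

```text
t: 12.17
position: [555.7, -237.8, 193.3]
orientation: [0.001, 0.935, 0.353, 0.001]
wrist_force: [1.9, 0.6, 7.0]
grip_width: 0.156
grip_force: 30.0
```

```bash
python3 -c "from h import *;rep()"
```

```text
12.17 TCP [ 555.7 -237.8  193.3] yaw 0.722 under-rim -20.2 F [1.9 0.6 7. ] Ftool [ 1.8  0.8 -7. ] T [-0.08 -0.1   0.06] j6 0.388 gw 13.7
```

Emit:
arm_command:
  series:
    - [[0, 0, 0, 0, 0, 0.02, 0], [0, 0, 0, 0, 0, 0.04, 0], [0, 0, 0, 0, 0, 0.06, 0], [0, 0, 0, 0, 0, 0.08, 0], [0, 0, 0, 0, 0, 0.08, 0]]

```text
t: 12.58
position: [555.7, -237.8, 193.4]
orientation: [0.001, 0.942, 0.335, 0.001]
wrist_force: [1.1, -1.0, 7.7]
grip_width: 0.155
grip_force: 30.0
```

```bash
python3 -c "from h import *;rep()"
```

```text
12.58 TCP [ 555.7 -237.8  193.4] yaw 0.683 under-rim -20.1 F [ 1.1 -1.   7.7] Ftool [ 0.2  1.5 -7.7] T [-0.08 -0.16  0.05] j6 0.427 gw 13.7
```

Emit:
arm_command:
  series:
    - [[0, 0, 0, 0, 0, 0.03, 0], [0, 0, 0, 0, 0, 0.06, 0], [0, 0, 0, 0, 0, 0.09, 0], [0, 0, 0, 0, 0, 0.1, 0], [0, 0, 0, 0, 0, 0.1, 0]]

```text
t: 13.0
position: [555.8, -237.9, 193.4]
orientation: [0.002, 0.95, 0.312, 0.002]
wrist_force: [1.1, -1.0, 6.7]
grip_width: 0.159
grip_force: 30.0
```

```bash
python3 -c "from h import *;rep()"
```

```text
13.0 TCP [ 555.8 -237.9  193.4] yaw 0.634 under-rim -20.1 F [ 1.1 -1.   6.7] Ftool [ 0.3  1.4 -6.7] T [-0.21 -0.25  0.12] j6 0.476 gw 14.0
```

Emit:
arm_command:
  series:
    - [[0, 0, 0, 0, 0, 0.03, 0], [0, 0, 0, 0, 0, 0.06, 0], [0, 0, 0, 0, 0, 0.08, 0], [0, 0, 0, 0, 0, 0.08, 0], [0, 0, 0, 0, 0, 0.08, 0]]

```text
t: 13.42
position: [555.8, -238.0, 193.4]
orientation: [0.002, 0.956, 0.293, 0.002]
wrist_force: [1.7, -2.4, 6.7]
grip_width: 0.157
grip_force: 30.1
```

```bash
python3 -c "from h import *;rep()"
```

```text
13.42 TCP [ 555.8 -238.   193.4] yaw 0.594 under-rim -20.1 F [ 1.7 -2.4  6.7] Ftool [ 0.1  3.  -6.7] T [-0.36 -0.23  0.43] j6 0.516 gw 13.8
```

Torque has risen to 0.43 N m, so the stop is reached. Now I'll ease off so it springs up into the catch.

Emit:
arm_command:
  series:
    - [[0, 0, -0.003, 0, 0, 0, 0], [0, 0, -0.006, 0, 0, 0, 0], [0, 0, -0.009, 0, 0, 0, 0], [0, 0, -0.011, 0, 0, 0, 0], [0, 0, -0.011, 0, 0, 0, 0]]

```text
t: 13.83
position: [555.6, -238.0, 196.2]
orientation: [0.001, 0.956, 0.293, 0.0]
wrist_force: [5.0, -3.4, -1.7]
grip_width: 0.157
grip_force: 30.1
```

```bash
python3 -c "from h import *;rep()"
```

```text
13.83 TCP [ 555.6 -238.   196.2] yaw 0.594 under-rim -17.3 F [ 5.  -3.4 -1.7] Ftool [2.2 5.6 1.7] T [-0.78 -1.02  0.39] j6 0.516 gw 13.8
```

Emit:
arm_command:
  series:
    - [[0.0005, 0.001, 0, 0, 0, 0, 0], [0.0005, 0.002, 0, 0, 0, -0.02, 0], [0.0005, 0.002, 0, 0, 0, -0.04, 0], [0.0005, 0.002, 0, 0, 0, -0.05, 0], [0.0005, 0.002, 0, 0, 0, -0.05, 0]]

```text
t: 14.25
position: [555.8, -238.1, 197.2]
orientation: [0.0, 0.952, 0.305, 0.0]
wrist_force: [4.9, -2.1, -1.7]
grip_width: 0.157
grip_force: 30.0
```

```bash
python3 -c "from h import *;rep()"
```

```text
14.25 TCP [ 555.8 -238.1  197.2] yaw 0.619 under-rim -16.3 F [ 4.9 -2.1 -1.7] Ftool [2.7 4.6 1.7] T [-0.52 -0.99  0.25] j6 0.49 gw 13.8
```

Emit:
arm_command:
  series:
    - [[0.0005, 0.001, -0.001, 0, 0, 0, 0], [0.0005, 0.002, -0.002, 0, 0, 0, 0], [0.0005, 0.002, -0.003, 0, 0, 0, 0], [0.0005, 0.002, -0.003, 0, 0, 0, 0], [0.0005, 0.002, -0.003, 0, 0, 0, 0]]

```text
t: 14.67
position: [556.0, -238.3, 198.5]
orientation: [-0.001, 0.952, 0.305, -0.0]
wrist_force: [2.0, -0.1, -3.1]
grip_width: 0.155
grip_force: 30.0
```

```bash
python3 -c "from h import *;rep()"
```

```text
14.67 TCP [ 556.  -238.3  198.5] yaw 0.619 under-rim -15.0 F [ 2.  -0.1 -3.1] Ftool [1.6 1.3 3.1] T [ 0.14 -0.44  0.25] j6 0.49 gw 13.6
```

Emit:
arm_command:
  series:
    - [[0, 0.001, -0.001, 0, 0, 0, 0], [0, 0.001, -0.002, 0, 0, -0.04, 0], [0, 0.001, -0.002, 0, 0, -0.08, 0], [0, 0.001, -0.002, 0, 0, -0.08, 0], [0, 0.001, -0.002, 0, 0, -0.08, 0]]

```text
t: 15.08
position: [556.1, -238.5, 198.6]
orientation: [-0.001, 0.946, 0.324, -0.001]
wrist_force: [1.1, 3.6, -9.5]
grip_width: 0.156
grip_force: 30.0
```

```bash
python3 -c "from h import *;rep()"
```

```text
15.08 TCP [ 556.1 -238.5  198.6] yaw 0.659 under-rim -14.9 F [ 1.1  3.6 -9.5] Ftool [ 3.1 -2.2  9.5] T [ 0.84 -0.23 -0.12] j6 0.45 gw 13.7
```

It is held hard at the locked level: pulling 1 mm up only raises the force. I'll relax and let go.

Emit:
arm_command:
  series:
    - [[0, -0.001, 0.001, 0, 0, 0, 0], [0, -0.001, 0.0025, 0, 0, 0.02, 0], [0, -0.001, 0.0025, 0, 0, 0.02, 0], [0, -0.001, 0.0025, 0, 0, 0.02, 0], [0, -0.001, 0.0025, 0, 0, 0.02, 0]]

```text
t: 15.5
position: [556.1, -238.5, 198.6]
orientation: [-0.0, 0.948, 0.319, -0.0]
wrist_force: [0.4, 6.0, -7.1]
grip_width: 0.159
grip_force: 30.0
```

```bash
python3 -c "from h import *;rep()"
```

```text
15.5 TCP [ 556.1 -238.5  198.6] yaw 0.649 under-rim -14.9 F [ 0.4  6.  -7.1] Ftool [ 4.  -4.5  7.1] T [ 1.13  0.05 -0.  ] j6 0.46 gw 14.0
```

Emit:
arm_command:
  series:
    - [[0, 0, 0, 0, 0, 0, 0.3], [0, 0, 0, 0, 0, 0, 0.6], [0, 0, 0, 0, 0, 0, 0.6], [0, 0, 0, 0, 0, 0, 0.6], [0, 0, 0, 0, 0, 0, 0.6]]

```text
t: 15.92
position: [556.4, -239.3, 199.6]
orientation: [0.001, 0.948, 0.318, 0.0]
wrist_force: [-0.4, 0.1, -0.0]
grip_width: 0.497
grip_force: 0.0
```

Emit:
arm_command:
  series:
    - [[0, 0, -0.01, 0, 0, 0, 0.6], [0, 0, -0.05, 0, 0, 0, 0.6], [0, 0, -0.1, 0, 0, 0, 0.6], [0, 0, -0.16, 0, 0, 0, 0.6], [0, 0, -0.2, 0, 0, 0, 0.6]]

```text
t: 16.33
position: [556.2, -238.9, 302.0]
orientation: [0.001, 0.948, 0.319, 0.001]
wrist_force: [1.1, -0.1, 0.3]
grip_width: 0.601
grip_force: 0.0
```

Emit:
arm_command:
  series:
    - [[-0.1, 0, 0, 0, 0, 0, 0.6], [-0.15, 0, 0, 0, 0, 0, 0.6], [-0.15, 0, 0, 0, 0, 0, 0.6], [-0.15, 0, 0, 0, 0, 0, 0.6], [-0.15, 0, 0, 0, 0, 0, 0.6]]

```text
t: 16.75
position: [496.6, -284.0, 298.9]
orientation: [0.0, 0.948, 0.319, 0.0]
wrist_force: [0.1, 0.2, 0.0]
grip_width: 0.6
grip_force: 0.0
```

```bash
python3 - <<'E'
from h import *
rep();st=r.state();im=r.camera("wrist");s=r.camera("scene");c=cam("wrist",st)
cv2.imwrite("pics/w5.png",np.hstack([cv2.resize(im[:260],(560,260)),cv2.resize(s[85:155,160:225],(240,260),interpolation=cv2.INTER_CUBIC)]))
for d in r.place_of("wing","wrist"): print(np.array(d["pixel"]),d["conf"],at_z(c,d["pixel"],142-15+88))
E
```

```text
16.75 TCP [ 496.6 -284.   298.9] yaw 0.648 under-rim 85.4 F [0.1 0.2 0. ] Ftool [ 0.2 -0.1 -0. ] T [-0.    0.13  0.01] j6 0.343 gw 52.8
[273.8 113.9] 0.92 [ 552.58150615 -237.63576372  215.        ]
[  0.  133.1] 0.82 [427.5281249 -94.2512454 215.       ]
```

View pics/w5.png

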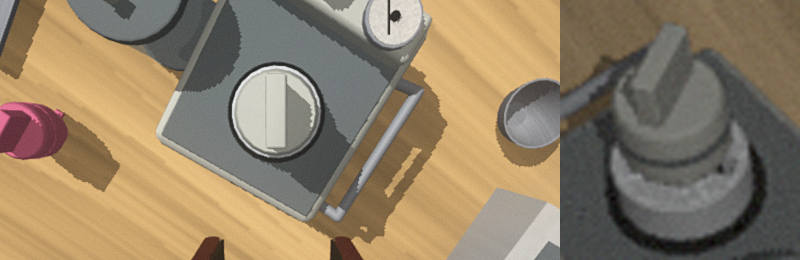

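The wing stands at (275,110), still in line with the tool's final angle, about 1.63 rad from the slots. The cartridge is seated and the gripper is clear, so I'm handing in.

```bash
python3 -c "
from rig import r
print(r.close_job())"
```

```text
the job is handed in; nothing more can be done
None
```

I fitted the cartridge to the port, turned it to its stop and let go: it held in its catch at the locked level when pulled up with about 8 N. I handed the job in at about 17 s, without touching the other things on the tray.

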